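Put the loose gauge parts away in their cases

ROBOT

A 6-joint arm with a two-finger parallel gripper is mounted at the origin on the work surface. World frame = base frame: x ahead of the robot, y to its left, z up, the work surface at z = 0. Lengths are in mm, angles in rad, forces in N, time in s.
With the tool pointing down it reaches from about 350 to 975 mm from the base axis. Payload 7.1 kg.
Tool frame: the origin (TCP) lies midway between the tips of the shut fingers; the grasp point (between the pads) lies 19 mm behind it; z points along the fingers, y is the line along which they close (so a half turn about z gives the same grasp; the last joint's range is limited). The gripper opens to 88 mm and grips with 3 to 60 N. Pads are 20 mm wide; open, the fingers measure 115 mm over their backs; the gripper's body (75 mm by 178 mm) begins 61 mm behind the grasp point.
Start: joints at [-1.365, 0.423, 1.63, -0, 1.089, -0.019], TCP at [139.339, -609.253, 222.675] pointing down, gripper open.
Joint ranges: [-3, 3], [-0.9, 2.11], [0.09, 2.58], [-1.31, 4.45], [0.11, 2.69], [-2.54, 2.54]. Speed limits (rad/s): [2.39, 2.39, 3.01, 3.14, 3.14, 3.14].

INTERFACE

Orientations are given as a rotation vector (axis times angle).
In Python, from workcell import arm gives the robot as it stands.
- The arm moves only by the tool servo_tool, never from a script. Its argument "moves" is a list of rows, each a list of 7 numbers: the shift along the tool's x, y, z in cm, then the turn, a rotation vector about the tool's x, y, z in degrees, then the finger opening in cm, from 0 to 8.78. A call has 1 to 10 rows; each row shifts and turns the commanded pose from where the row before left it, along the tool's axes as they then stand; what a row does not reach is not made up. A row lasts 1/10 s, in which the tool goes at most 50 mm and 8.59 degrees, less where a joint would pass 70% of its speed; a pose out of reach is approached as far as the arm can. A call is refused whole if a number of a shift passes 5 or a number of a turn 8.59, either way. A call with a gripper value outside its range is refused whole. The fingers move at their own pace and stop on an object; "squeeze" is the grip in N (left out, the last holds). Time passes only in rows, so rows that do not move let the fingers close. It gives the time, the measured TCP pose, the force and the opening at its end, in the units of the state.
- arm.observe(): the state, without advancing time (a new reading comes with each control period).
- arm.camera(name): name is "scene" or "top" or "wrist"; returns (picture, depth): 400x640x3 uint8, red, green, blue; 400x640 float32, mm along the optical axis (not along the pixel's ray), 0 where there is no reading.
- arm.camera_model(name): a dict with "fx", "fy", "cx", "cy" (pixels), "k1" (the pictures are not rectified: a ray, as slopes to the right and down, at radius r is drawn at 1 + k1 r^2 times it, then the intrinsics apply), "rvec" (rotation vector, rad) and "tvec" (3), from world to camera coordinates, as OpenCV has them. Camera axes: x right, y down, z forward; pixel columns grow to the right and rows downward; lengths in mm; the calibration is good to about 2 mm. A picture is of the moment at which its call begins: read the wrist's pose just before it. camera_model takes no time and is no camera call; for the wrist camera it gives the pose at the moment of the call.
- arm.sign_off(): hands the job in, once; it reports no verdict.
The state is a dict: "time_s": time; "joint_positions": joint angles; "qvel": joint speeds; "tau": joint torques, N m; "tool_pos": TCP position; "tcp_rot": TCP orientation; "contact_force": force on the tool from outside, world axes, zero at the start; "moment": the same for the moment, N m; "opening": opening from 0.0 (shut) to 1.0 (fully open).
Only numpy, scipy, OpenCV 4.12 (cv2) and the standard library are available. Lean on these libraries where they do the work, as an engineer would, in place of code of your own. Each camera call takes 0.05 s, during which the arm holds its last target. There are 200 camera calls.

TASK

Five gauge parts lie loose on the inspection bench: two setting rings, two extension rods and a dial indicator. Put each one away in the empty front bay of the wooden case that already holds its own kind in the back strip, lying flat on the bay's floor, not stacked or leaning on anything, the dial indicator face up. Set them down gently, do not drop them, and leave the V-block and the oil bottle where they are.

Things in the scene. Friction and masses are not known exactly. Their poses are not given: they have to be found in the camera images.
- ring0_mid (a point): Setting ring: plain bright steel ring lying flat on the bench, 50 mm outside, 28 mm bore, 20 mm high, 0.14 to 0.28 kg. The point is its centre, half-way up; z is the ring's axis. The other ring is identical
- ring1_mid (a point): Setting ring: plain bright steel ring lying flat on the bench, 50 mm outside, 28 mm bore, 20 mm high, 0.14 to 0.28 kg. The point is its centre, half-way up; z is the ring's axis. The other ring is identical
- rod0_mid (a point): Extension rod lying on the bench: 90 mm long, its middle 50 mm a black ribbed grip of 18 mm square section, with a 12 mm thick bright round steel end 20 mm long on each side; 0.07 to 0.14 kg. The point is its centre, 9 mm above what it lies on; x runs along the rod. The other rod is identical
- rod1_mid (a point): Extension rod lying on the bench: 90 mm long, its middle 50 mm a black ribbed grip of 18 mm square section, with a 12 mm thick bright round steel end 20 mm long on each side; 0.07 to 0.14 kg. The point is its centre, 9 mm above what it lies on; x runs along the rod. The other rod is identical
- dial_mid (a point): Dial indicator lying face up: round dark case 48 mm across and 24 mm thick with a white dial on top, and a steel stem (8 mm thick, 5 mm tip) that sticks out sideways half-way up, its end 54 mm from the case's centre; 0.1 to 0.21 kg. The point is the centre of the round case, half-way up (12 mm); x points along the stem, z out of the white face
- ring_case_bay (a point): Open wooden case, fixed, whose back strip holds two steel setting rings side by side. All cases: 201 (x) x 162 (y) mm, 28 mm high, walls 6 mm. A divider as high as the walls parts the empty bay on the robot's side (inside 125 along x, 150 along y) from the back strip. Point: centre of the empty bay on its floor, 6 mm above the bench; x to the back strip, z up
- rod_case_bay (a point): Open wooden case, fixed, whose back strip holds two black-gripped extension rods, lying across it. All cases: 201 (x) x 162 (y) mm, 28 mm high, walls 6 mm. A divider as high as the walls parts the empty bay on the robot's side (inside 125 along x, 150 along y) from the back strip. Point: centre of the empty bay on its floor, 6 mm above the bench; x to the back strip, z up
- dial_case_bay (a point): Open wooden case, fixed, whose back strip holds a dial indicator with its white face up. All cases: 201 (x) x 162 (y) mm, 28 mm high, walls 6 mm. A divider as high as the walls parts the empty bay on the robot's side (inside 125 along x, 150 along y) from the back strip. Point: centre of the empty bay on its floor, 6 mm above the bench; x to the back strip, z up
- vblock_mid (a point): Bystander: dark steel V-block, 60 x 50 mm, 32 mm high, loose on the bench to the robot's right; leave alone. The point is its centre
- oil_mid (a point): Bystander: small amber oil bottle, 44 mm across, 110 mm tall, loose on the bench to the robot's left; leave alone. The point is its centre
There are look-alikes about, which are no part of the job. Leave any blue look-alike of the part that bears ring0_mid alone. What is shaped like the part that bears rod0_mid but turquoise or white is not meant.

How it is judged (in metres and radians):
At the end, for the whole second after the job is handed in: Each part in the front bay of its own kind's case: centre within 55 mm front to back and 67 mm sideways of the bay's centre, flat within about 7 degrees, no more than 4 mm above its height when on the floor, dial face up, all at rest; V-block and oil bottle moved less than 20 mm (x of ring0_mid in the frame of ring_case_bay between -0.055 and 0.055 m and y of ring0_mid in the frame of ring_case_bay between -0.067 and 0.067 m and z of each of ring0_mid, ring1_mid in the frame of ring_case_bay below 0.014 m and (angle between ring0_mid's own z axis and vertical below 0.12 rad or angle between ring0_mid's own z axis and vertical above 3.02 rad) and linear speed of each of ring0, ring1, rod0, rod1, dial below 0.02 m/s and x of ring1_mid in the frame of ring_case_bay between -0.055 and 0.055 m and y of ring1_mid in the frame of ring_case_bay between -0.067 and 0.067 m and (angle between ring1_mid's own z axis and vertical below 0.12 rad or angle between ring1_mid's own z axis and vertical above 3.02 rad) and x of rod0_mid in the frame of rod_case_bay between -0.055 and 0.055 m and y of rod0_mid in the frame of rod_case_bay between -0.067 and 0.067 m and z of each of rod0_mid, rod1_mid in the frame of rod_case_bay below 0.0125 m and angle between each of rod0_mid, rod1_mid's own x axis and vertical above 1.45 rad and x of rod1_mid in the frame of rod_case_bay between -0.055 and 0.055 m and y of rod1_mid in the frame of rod_case_bay between -0.067 and 0.067 m and x of dial_mid in the frame of dial_case_bay between -0.055 and 0.055 m and y of dial_mid in the frame of dial_case_bay between -0.067 and 0.067 m and z of dial_mid in the frame of dial_case_bay below 0.016 m and angle between dial_mid's own z axis and vertical below 0.12 rad and distance of each of vblock_mid, oil_mid from where it was at the start of the episode below 0.02 m); the robot touches nothing.
It fails at once if a gauge part falls freely, faster than 0.7 m/s (a drop of some 25 mm) ((contact force between the fingers and ring0 below 0.05 N and linear speed of ring0 above 0.7 m/s) or (contact force between the fingers and ring1 below 0.05 N and linear speed of ring1 above 0.7 m/s) or (contact force between the fingers and rod0 below 0.05 N and linear speed of rod0 above 0.7 m/s) or (contact force between the fingers and rod1 below 0.05 N and linear speed of rod1 above 0.7 m/s) or (contact force between the fingers and dial below 0.05 N and linear speed of dial above 0.7 m/s)).
It fails at once if the V-block or the oil bottle is shifted or knocked over (moved 20 mm) (distance of any of vblock_mid, oil_mid from where it was at the start of the episode above 0.02 m).
It also fails if it takes over 120 s, if anything falls off the work surface, if the arm or the gripper's body presses on something with over 40 N, if the wrist force passes 120 N, or if a joint passes its speed limit or range.

## Working session

There is one attempt and no reset: what is moved stays moved. The work goes in short steps, Python scripts to look and compute and a tool call to move; the robot and the scene stay as the last step left them, time stands still between calls to the robot, and variables do not carry over. Pictures are saved under pics/ and viewed, on a budget of 14 in all, crops included, one or two more only if the job needs it, and the job is handed in when it is done.

Besides the shell and the picture viewer there is one more tool, called after "Call:" by a JSON object that holds its "name" and its "arguments". servo_tool: Moves the arm, as the interface text tells. Its arguments: {"type":"object","properties":{"moves":{"type":"array"},"squeeze":{"type":"number"}},"required":["moves"]}

```bash
mkdir -p pics; ls
python3 - <<'E'
from workcell import arm
import cv2,numpy as np
for n in("scene","top"):
    p,d=arm.camera(n); cv2.imwrite(f"pics/{n}0.png",p[:,:,::-1]); np.save(f"pics/{n}0.npy",d); np.save(f"pics/{n}0rgb.npy",p)
    print(n,arm.camera_model(n))
print(arm.camera_model("wrist"));print(arm.observe())
E
```

```text
pics
scene {'fx': 520.7956948406106, 'fy': 520.7956948406106, 'cx': 327.8892906175848, 'cy': 191.43921735972938, 'k1': -0.1342537356271831, 'rvec': array([ 2.42710411,  0.58443594, -0.21574706]), 'tvec': array([-413.38190689, -138.6885718 , 1818.61745589])}
top {'fx': 511.43010719612107, 'fy': 511.43010719612107, 'cx': 318.02799969708735, 'cy': 199.6961377700442, 'k1': -0.05837070726650261, 'rvec': array([ 2.1090226 , -2.16638337,  0.17991527]), 'tvec': array([  -2.74216154,  498.57094299, 1476.02677847])}
{'fx': 348.18642700648934, 'fy': 348.18642700648934, 'cx': 320.5978499552241, 'cy': 199.8047319643091, 'k1': -0.0389612522845436, 'rvec': array([-2.26750277,  1.80580507,  0.26880853]), 'tvec': array([-625.60795745,  -35.15151878,  390.82833133])}
{'time_s': 0.1, 'joint_positions': array([-1.36501327e+00,  4.23748638e-01,  1.63056012e+00, -2.54805639e-05,
        1.08860321e+00, -1.89759378e-02]), 'qvel': array([ 0.00104503, -0.00090427, -0.00096655,  0.00093108,  0.00104051,
        0.00037267]), 'tau': array([ 2.40363324e-04, -5.45614100e+01, -2.74324983e+01,  6.46073604e-02,
        1.88688742e-02, -2.79903793e-05]), 'tool_pos': array([ 139.23068723, -608.80829936,  222.01028748]), 'tcp_rot': array([-3.12047042e+00, -3.52179339e-01,  2.28485037e-04]), 'contact_force': array([ 0.02516081,  0.33392474, -0.32448413]), 'moment': array([ 0.0268125 ,  0.00517173, -0.04445278]), 'opening': 0.997396001600294}
```

View pics/top0.png

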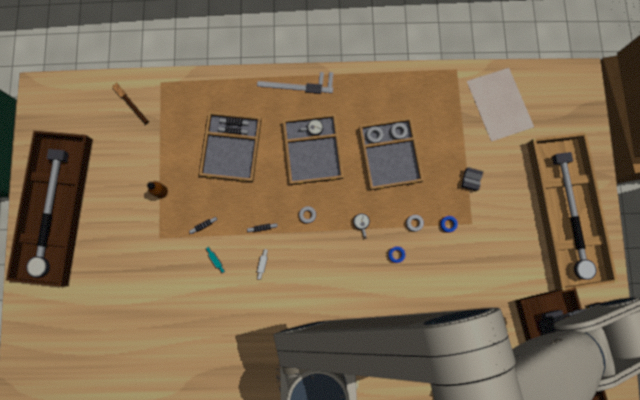

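View pics/scene0.png

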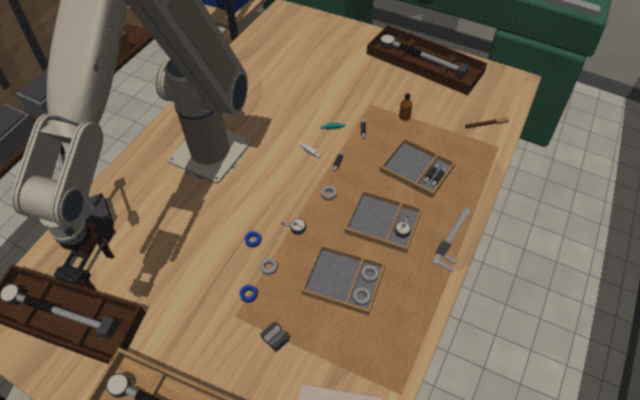

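Top view: true rings are grey at (308,215) and (415,223), with blue look-alikes at (397,255) and (449,224). Rods are black at (203,225) and (262,228), with look-alikes in turquoise at (215,259) and white at (262,264). The dial is at (361,222), stem towards the robot. The cases are rod (230,147), dial (313,150) and ring (390,153). The bystanders are the V-block (472,180) and oil (157,188).

```bash
cat > h.py <<'E'
import numpy as np, cv2
from workcell import arm
def plane(m,px,z):
    "pixels -> world points on the plane at height z"
    K=np.array([[m['fx'],0,m['cx']],[0,m['fy'],m['cy']],[0,0,1]]); 
    n=cv2.undistortPoints(np.float64(px).reshape(-1,1,2),K,np.array([m['k1'],0,0,0,0.])).reshape(-1,2)
    R=cv2.Rodrigues(m['rvec'])[0]; c=-R.T@m['tvec']; r=np.c_[n,np.ones(len(n))]@R
    return c+r*((z-c[2])/r[:,2])[:,None]
E
python3 - <<'E'
from h import *
m=arm.camera_model("top"); p=np.load("pics/top0rgb.npy"); hsv=cv2.cvtColor(p,cv2.COLOR_RGB2HSV)
S,V=hsv[...,1].astype(int),hsv[...,2].astype(int)
for n,(u,v),z,k in[("ringA",(308,215),20,'r'),("ringB",(415,223),20,'r'),("rodA",(203,225),9,'d'),("rodB",(262,228),9,'d'),("dial",(361,224),20,'r')]:
    w=20; s=(slice(v-w,v+w),slice(u-w,u+w))
    mk=((S[s]<75)|(V[s]<55)) if k=='d' else (S[s]<75)
    nn,lab,st,ce=cv2.connectedComponentsWithStats(mk.astype(np.uint8)); i=1+np.argmax(st[1:,4])
    pts=np.argwhere(lab==i)[:,::-1]+[u-w,v-w]
    P=plane(m,pts,z)[:,:2].astype(np.float32); c,wh,a=cv2.minAreaRect(P)
    d=np.linalg.svd(P-P.mean(0),full_matrices=False)[2][0]
    print(n,st[i,4],"rect",np.round(c,1),np.round(wh,1),round(a,1),"mean",P.mean(0).round(1),"ax",np.degrees(np.arctan2(d[1],d[0])).round(1))
for n,c in[("rod",[(209,114),(260,119),(255,182),(199,176)]),("dial",[(283,119),(334,115),(343,180),(290,184)]),("ring",[(360,125),(411,120),(423,183),(371,189)])]:
    P=plane(m,c,28); print(n,P[:,:2].round().tolist(), P.mean(0).round(), 'edges',np.linalg.norm(P-np.roll(P,-1,0),axis=1).round())
print(plane(m,[(472,180)],32).round(),plane(m,[(157,188)],60).round())
a=cv2.resize(p[100:280,180:480],None,fx=2.6,fy=2.6,interpolation=cv2.INTER_CUBIC); cv2.imwrite("pics/crop.png",a[:,:,::-1])
E
```

```text
ringA 186 rect [459.3  17.9] [47.9 48.3] 88.5 mean [458.6  17.7] ax 126.4
ringB 194 rect [ 423.5 -303.1] [51.5 48.2] 88.4 mean [ 424.  -303.4] ax -73.4
rodA 137 rect [435.7 333.7] [15.1 90.9] 25.5 mean [435.3 334.1] ax 117.4
rodB 128 rect [424.  154.6] [13.7 91.7] 9.9 mean [423.8 155. ] ax -80.8
dial 239 rect [ 424.2 -139.9] [47.6 67.5] 72.8 mean [ 429.2 -143.6] ax -170.8
rod [[778.0, 313.0], [757.0, 156.0], [560.0, 172.0], [583.0, 342.0]] [669. 246.  28.] edges [159. 198. 171. 197.]
dial [[755.0, 85.0], [764.0, -73.0], [559.0, -93.0], [551.0, 67.0]] [657.  -4.  28.] edges [158. 206. 160. 205.]
ring [[729.0, -151.0], [742.0, -309.0], [543.0, -334.0], [529.0, -176.0]] [ 636. -243.   28.] edges [159. 200. 159. 202.]
[[ 548. -483.   32.]] [[543. 459.  60.]]
```

View pics/crop.png

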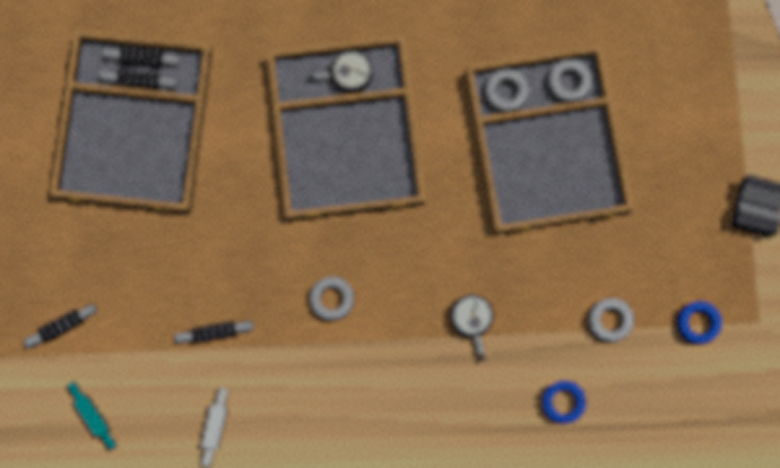

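The crop confirms the choice: plain grey rings, black rods and the white-faced dial. Measured sizes agree with the description (rings about 50 mm, rods 91 mm, cases about 201x160 mm).

```bash
cat >> h.py <<'E'
from scipy.spatial.transform import Rotation as Ro
def bay(name,x,y):
    c,yaw={"ring":((604,-247),7.1),"dial":((625,-7),5.3),"rod":((637,250),-6.7)}[name]
    a=np.radians(yaw); return np.array([c[0]+x*np.cos(a)-y*np.sin(a),c[1]+x*np.sin(a)+y*np.cos(a)])
def go(x,y,z,yaw=None):
    "prints turn about tool z (deg) to bring the closing line to world yaw, then shift in the turned tool axes (cm)"
    o=arm.observe(); R=Ro.from_rotvec(o['tcp_rot']).as_matrix(); ty=R[:,1]; t=0
    cur=np.degrees(np.arctan2(ty[1],ty[0]))
    if yaw is not None:
        t=(cur-yaw+90)%180-90   # tool z down: + turn lowers world yaw
        R=R@Ro.from_rotvec([0,0,np.radians(t)]).as_matrix()
    s=R.T@(np.array([x,y,z])-o['tool_pos'])/10
    print("t",round(o['time_s'],1),"pos",o['tool_pos'].round(1),"closing yaw",cur.round(1),"tilt",np.degrees(np.arccos(-R[2,2])).round(2),"j6",o['joint_positions'][5].round(2),"F",o['contact_force'].round(1),"open",round(o['opening']*87.8,1),
     "\n TURN",round(t,1),"SHIFT cm",s.round(2))
E
python3 -c "
from h import *
go(424,-303,120,7)
print(bay('ring',0,-34),bay('ring',0,34),bay('dial',5,0),bay('rod',27,0),bay('rod',-27,0))"
```

```text
t 0.1 pos [ 139.2 -608.8  222. ] closing yaw -77.1 tilt 0.08 j6 -0.02 F [ 0.   0.3 -0.3] open 87.6 
 TURN -84.1 SHIFT cm [26.87 31.99 10.23]
[ 608.20245021 -280.73928589] [ 599.79754979 -213.26071411] [629.97862349  -6.53814706] [663.81560754 246.8498901 ] [610.18439246 253.1501099 ]
```

Call:
{"name": "servo_tool", "arguments": {"moves": [[0,0,0,0,0,-8.4,8.78],[0,0,0,0,0,-8.4,8.78],[0,0,0,0,0,-8.4,8.78],[0,0,0,0,0,-8.4,8.78],[0,0,0,0,0,-8.4,8.78],[0,0,0,0,0,-8.4,8.78],[0,0,0,0,0,-8.4,8.78],[0,0,0,0,0,-8.4,8.78],[0,0,0,0,0,-8.4,8.78],[0,0,0,0,0,-8.4,8.78]], "squeeze": 20}}

```text
time_s: 1.1
tool_pos: [139.3, -608.9, 222.2]
tcp_rot: [-2.077, -2.356, -0.001]
contact_force: [0.6, 0.3, 0.6]
opening: 0.998
```

Call:
{"name": "servo_tool", "arguments": {"moves": [[2.7,3.2,0,0,0,0,8.78],[2.7,3.2,0,0,0,0,8.78],[2.7,3.2,0,0,0,0,8.78],[2.7,3.2,0.5,0,0,0,8.78],[2.7,3.2,1,0,0,0,8.78],[2.7,3.2,1.5,0,0,0,8.78],[2.7,3.2,2,0,0,0,8.78],[2.7,3.2,2,0,0,0,8.78],[2.7,3.2,2,0,0,0,8.78],[2.6,3.2,1.2,0,0,0,8.78]]}}

```text
time_s: 2.1
tool_pos: [425.0, -301.9, 119.1]
tcp_rot: [-2.083, -2.349, 0.0]
contact_force: [1.2, -0.6, 0.5]
opening: 0.997
```

Run:
```python
from h import *
go(424,-303,4,7)
p,d=arm.camera("wrist"); cv2.imwrite("pics/w1.png",p[:,:,::-1])
m=arm.camera_model("wrist")
R=cv2.Rodrigues(m['rvec'])[0]
for q in((424,-303,20),):
    c=R@np.array(q)+m['tvec']; print((c[:2]/c[2]*m['fx']+[m['cx'],m['cy']]).round())
```

```text
t 2.1 pos [ 425.  -301.9  119.1] closing yaw 6.9 tilt 0.12 j6 -0.76 F [ 1.2 -0.6  0.5] open 87.6 
 TURN -0.1 SHIFT cm [-0.12 -0.1  11.51]
[315. 205.]
```

View pics/w1.png

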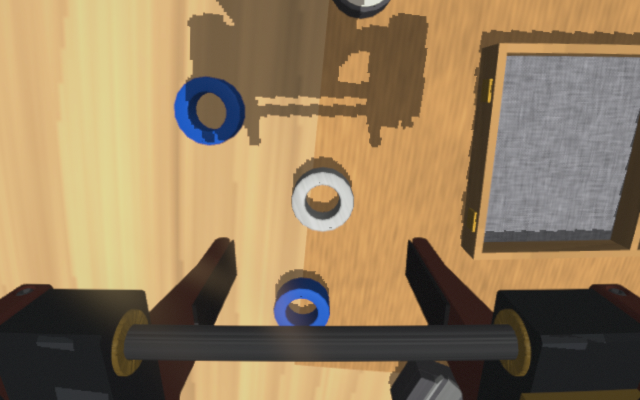

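Wrist view: the grey ring is at (322,200) against a predicted (315,205). The blue rings are at (210,110) and (302,310), clear of the finger paths.

Run:
```python
from h import *
m=arm.camera_model("wrist")
print(plane(m,[(322,200.5),(292,200),(353,200),(322,170),(322,231)],20).round(1))
```

```text
[[ 429.3 -298.4   20. ]
 [ 406.  -300.9   20. ]
 [ 453.3 -295.1   20. ]
 [ 426.3 -274.3   20. ]
 [ 432.5 -323.8   20. ]]
```

Call:
{"name": "servo_tool", "arguments": {"moves": [[0.1,0.2,2,0,0,0,8.78],[0,0,2.5,0,0,0,8.78],[0,0,2.5,0,0,0,8.78],[0,0,2,0,0,0,8.78],[0,0,1.3,0,0,0,8.78],[0,0,0.8,0,0,0,8.78],[0,0,0.4,0,0,0,8.78],[0,0,0,0,0,0,8.78],[0,0,0,0,0,0,4],[0,0,0,0,0,0,4]], "squeeze": 20}}

```text
time_s: 3.15
tool_pos: [427.1, -303.0, 6.4]
tcp_rot: [2.083, 2.35, 0.0]
contact_force: [0.2, -0.2, -0.5]
opening: 0.858
```

Call:
{"name": "servo_tool", "arguments": {"moves": [[0,0,0,0,0,0,4],[0,0,0,0,0,0,4],[0,0,0,0,0,0,4],[0,0,0,0,0,0,4],[0,0,0,0,0,0,4]]}}

```text
time_s: 3.65
tool_pos: [426.7, -302.7, 5.8]
tcp_rot: [2.084, 2.351, -0.0]
contact_force: [-0.0, -0.2, 3.1]
opening: 0.555
```

Run:
```python
from h import *
go(*bay('ring',0,-34),80,7)
```

```text
t 3.6 pos [ 426.7 -302.7    5.8] closing yaw 6.9 tilt 0.01 j6 -0.76 F [-0.  -0.2  3.1] open 48.8 
 TURN -0.1 SHIFT cm [-0.04 18.28 -7.42]
```

Call:
{"name": "servo_tool", "arguments": {"moves": [[0,0,-1,0,0,0,4],[0,0,-2,0,0,0,4],[0,0,-2.4,0,0,0,4],[0,1.5,-2,0,0,0,4],[0,3,0,0,0,0,4],[0,4,0,0,0,0,4],[0,4,0,0,0,0,4],[0,3.5,0,0,0,0,4],[0,2.3,0,0,0,0,4],[0,0,0,0,0,0,4]]}}

```text
time_s: 4.65
tool_pos: [611.4, -280.1, 80.2]
tcp_rot: [2.08, 2.351, 0.002]
contact_force: [-0.0, 0.3, -1.3]
opening: 0.552
```

Run:
```python
from h import *
go(*bay('ring',0,-34),12,7)
p,d=arm.camera("wrist"); cv2.imwrite("pics/w2.png",p[:,:,::-1])
```

```text
t 4.7 pos [ 611.4 -280.1   80.2] closing yaw 7.0 tilt 0.15 j6 -0.57 F [-0.   0.3 -1.3] open 48.4 
 TURN -0.0 SHIFT cm [-0.01 -0.34  6.82]
```

View pics/w2.png

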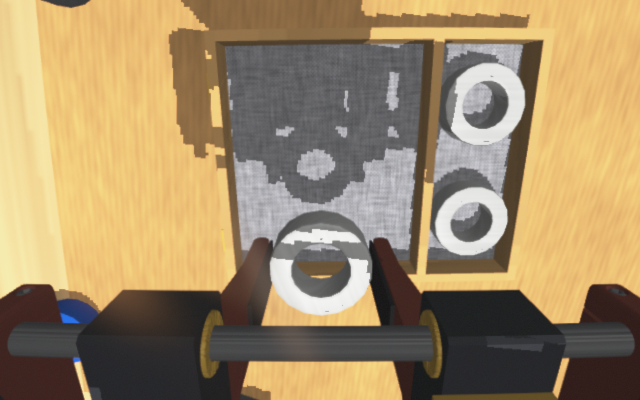

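Ring held at (320,270). The bay's left wall top edge is at (220,42), the divider at (432,42).

Run:
```python
from h import *
m=arm.camera_model("wrist")
a=np.radians(7.1); B=np.array([604,-247])
def rel(P): d=P[:,:2]-B; return np.c_[d@[np.cos(a),np.sin(a)],d@[-np.sin(a),np.cos(a)]].round(1).tolist()
print("floor",rel(plane(m,[(229,48),(423,46),(243,240),(420,240)],6)),"exp x +-62.5, y 75")
print("wall top inner",rel(plane(m,[(218,42),(433,42),(234,240),(430,240)],28)),"back outer",rel(plane(m,[(543,40)],28)),"exp 132.5,81")
```

```text
floor [[-55.9, 73.9], [66.4, 75.0], [-55.5, -57.1], [75.0, -57.4]] exp x +-62.5, y 75
wall top inner [[-56.6, 74.6], [65.9, 74.5], [-56.2, -47.4], [74.8, -47.8]] back outer [[130.0, 76.6]] exp 132.5,81
```

Call:
{"name": "servo_tool", "arguments": {"moves": [[0,0,1.5,0,0,0,4],[0,0,2,0,0,0,4],[0,0,1.5,0,0,0,4],[0,0,0.8,0,0,0,4],[0,0,0.5,0,0,0,4],[0,0,0.3,0,0,0,4],[0,0,0.15,0,0,0,4],[0,0,0,0,0,0,4],[0,0,0,0,0,0,4]]}}

```text
time_s: 5.6
tool_pos: [608.8, -280.9, 12.7]
tcp_rot: [2.084, 2.35, 0.0]
contact_force: [-0.2, 0.6, -1.0]
opening: 0.558
```

Run:
```python
from h import *
go(*bay('ring',0,-34),12,7)
```

```text
t 5.6 pos [ 608.8 -280.9   12.7] closing yaw 6.9 tilt 0.05 j6 -0.57 F [-0.2  0.6 -1. ] open 49.0 
 TURN -0.1 SHIFT cm [ 0.02 -0.05  0.07]
```

Call:
{"name": "servo_tool", "arguments": {"moves": [[0,0,0.1,0,0,0,4],[0,0,0,0,0,0,5.2],[0,0,0,0,0,0,5.6],[0,0,0,0,0,0,6.4],[0,0,0,0,0,0,6.8],[0,0,-0.5,0,0,0,6.8],[0,0,-2,0,0,0,6.8],[0,0,-3,0,0,0,6.8],[0,0,-3,0,0,0,8.78],[0,0,0,0,0,0,8.78]]}}

```text
time_s: 6.6
tool_pos: [611.1, -282.0, 101.0]
tcp_rot: [2.079, 2.345, 0.003]
contact_force: [-0.2, -0.1, -1.0]
opening: 0.919
```

Run:
```python
from h import *
go(460,19,100,7)
```

```text
t 6.6 pos [ 611.1 -282.   101. ] closing yaw 6.9 tilt 0.44 j6 -0.57 F [-0.2 -0.1 -1. ] open 80.7 
 TURN -0.1 SHIFT cm [ 31.72 -11.33  -0.1 ]
```

Call:
{"name": "servo_tool", "arguments": {"moves": [[2,-0.8,0,0,0,0,8.78],[3.5,-1.2,0,0,0,0,8.78],[4,-1.4,0,0,0,0,8.78],[4,-1.4,0,0,0,0,8.78],[4,-1.4,0,0,0,0,8.78],[4,-1.4,0,0,0,0,8.78],[4,-1.4,0,0,0,0,8.78],[3.5,-1.3,0,0,0,0,8.78],[2.7,-1,0,0,0,0,8.78],[0,0,0,0,0,0,8.78]]}}

```text
time_s: 7.6
tool_pos: [455.7, 22.6, 95.7]
tcp_rot: [-2.079, -2.353, 0.002]
contact_force: [0.5, 0.1, -0.6]
opening: 0.999
```

Run:
```python
from h import *
go(460,19,5,7)
m=arm.camera_model("wrist");p,d=arm.camera("wrist"); hsv=cv2.cvtColor(p,cv2.COLOR_RGB2HSV)
mk=((hsv[...,1]<60)&(hsv[...,2]>90)).astype(np.uint8)
n,l,st,ce=cv2.connectedComponentsWithStats(mk)
for i in range(1,n):
    if st[i,4]>300: print(st[i],plane(m,[ce[i]],20).round(1))
cv2.imwrite("pics/w3.png",p[:,:,::-1])
```

```text
t 7.6 pos [455.7  22.6  95.7] closing yaw 7.1 tilt 0.15 j6 -0.1 F [ 0.5  0.1 -0.6] open 87.7 
 TURN 0.1 SHIFT cm [-0.41  0.41  9.07]
[297  46  13  31 363] [[432.4 120.1  20. ]]
[  464   176   163   135 15662] [[621.4  23.4  20. ]]
[ 293  183   67   64 2304] [[460.5  19.2  20. ]]
[ 215  370   86   30 1477] [[ 431.5 -143.3   20. ]]
```

Call:
{"name": "servo_tool", "arguments": {"moves": [[-0.4,0.4,1.5,0,0,0,8.78],[0,0,2,0,0,0,8.78],[0,0,2,0,0,0,8.78],[0,0,1.6,0,0,0,8.78],[0,0,1,0,0,0,8.78],[0,0,0.6,0,0,0,8.78],[0,0,0.3,0,0,0,8.78],[0,0,0,0,0,0,8.78],[0,0,0,0,0,0,4],[0,0,0,0,0,0,4]]}}

```text
time_s: 8.65
tool_pos: [463.1, 17.0, 6.7]
tcp_rot: [2.084, 2.35, 0.001]
contact_force: [0.1, -1.0, 1.0]
opening: 0.858
```

Call:
{"name": "servo_tool", "arguments": {"moves": [[0,0,0,0,0,0,4],[0,0,0,0,0,0,4],[0,0,0,0,0,0,4],[0,0,0,0,0,0,4],[0,0,0,0,0,0,4],[0,0,0,0,0,0,4]]}}

```text
time_s: 9.25
tool_pos: [462.3, 17.0, 6.3]
tcp_rot: [-2.084, -2.35, 0.001]
contact_force: [-2.7, -0.6, 6.0]
opening: 0.569
```

Run:
```python
from h import *
go(*bay('ring',2,35),80,7)
```

```text
t 9.2 pos [462.3  17.    6.3] closing yaw 6.9 tilt 0.04 j6 -0.11 F [-2.7 -0.6  6. ] open 50.0 
 TURN -0.1 SHIFT cm [-24.43  11.04  -7.38]
```

Call:
{"name": "servo_tool", "arguments": {"moves": [[0,0,-1,0,0,0,4],[0,0,-2,0,0,0,4],[0,0,-2.4,0,0,0,4],[-1.5,0.5,-2,0,0,0,4],[-3.5,1.5,0,0,0,0,4],[-4.5,2.1,0,0,0,0,4],[-4.5,2.1,0,0,0,0,4],[-4.5,2.1,0,0,0,0,4],[-3.5,1.6,0,0,0,0,4],[-2.4,1.1,0,0,0,0,4]]}}

```text
time_s: 10.25
tool_pos: [602.6, -214.9, 80.8]
tcp_rot: [2.085, 2.348, 0.001]
contact_force: [-0.1, 0.6, -1.8]
opening: 0.567
```

Run:
```python
from h import *
p,d=arm.camera("wrist")
go(*bay('ring',2,35),12,7)
```

```text
t 10.3 pos [ 604.8 -217.6   81.2] closing yaw 6.7 tilt 0.32 j6 -0.48 F [ 3.3 -2.8 -1.4] open 49.4 
 TURN -0.3 SHIFT cm [ 0.61 -0.27  6.92]
```

Call:
{"name": "servo_tool", "arguments": {"moves": [[0,0,0.5,0,0,0,4],[0,0,1.5,0,0,0,4],[0,0,2,0,0,0,4],[0,0,1.2,0,0,0,4],[0,0,0.7,0,0,0,4],[0,0,0.4,0,0,0,4],[0,0,0.3,0,0,0,4],[0,0,0.15,0,0,0,4],[0,0,0,0,0,0,4],[0,0,0,0,0,0,4]]}}

```text
time_s: 11.3
tool_pos: [601.4, -212.2, 13.1]
tcp_rot: [2.084, 2.35, 0.0]
contact_force: [0.1, 0.4, -1.7]
opening: 0.57
```

Run:
```python
from h import *
go(*bay('ring',2,35),12.3,7)
```

```text
t 11.3 pos [ 601.4 -212.2   13.1] closing yaw 6.9 tilt 0.04 j6 -0.48 F [ 0.1  0.4 -1.7] open 50.1 
 TURN -0.1 SHIFT cm [0.01 0.03 0.08]
```

Call:
{"name": "servo_tool", "arguments": {"moves": [[0,0,0.1,0,0,0,4],[0,0,0,0,0,0,5.2],[0,0,0,0,0,0,5.6],[0,0,0,0,0,0,6.4],[0,0,0,0,0,0,6.8],[0,0,-0.5,0,0,0,6.8],[0,0,-2,0,0,0,6.8],[0,0,-3.5,0,0,0,6.8],[0,0,-4,0,0,0,8.78],[0,0,0,0,0,8.5,8.78]]}}

```text
time_s: 12.3
tool_pos: [604.6, -213.3, 117.6]
tcp_rot: [2.248, 2.182, 0.006]
contact_force: [1.4, -0.8, 0.2]
opening: 0.914
```

Call:
{"name": "servo_tool", "arguments": {"moves": [[0,0,0,0,0,8.5,8.78],[0,0,0,0,0,8.5,8.78],[0,0,0,0,0,8.5,8.78],[0,0,0,0,0,8.5,8.78],[0,0,0,0,0,8.5,8.78],[0,0,0,0,0,8.5,8.78],[0,0,0,0,0,8.5,8.78],[0,0,0,0,0,8.5,8.78],[0,0,0,0,0,8.5,8.78],[0,0,0,0,0,0,8.78]]}}

```text
time_s: 13.3
tool_pos: [601.1, -212.1, 112.0]
tcp_rot: [3.125, 0.323, 0.0]
contact_force: [0.4, -0.0, 0.1]
opening: 0.998
```

Run:
```python
from h import *
go(430,-141,110,-78)
```

```text
t 13.3 pos [ 601.1 -212.1  112. ] closing yaw -78.2 tilt 0.01 j6 1.01 F [ 0.4 -0.   0.1] open 87.6 
 TURN -0.2 SHIFT cm [-15.26 -10.51   0.2 ]
```

Call:
{"name": "servo_tool", "arguments": {"moves": [[-1.5,-1,0,0,0,0,8.78],[-2.5,-1.8,0,0,0,0,8.78],[-3.2,-2.2,0,0,0,0,8.78],[-3.2,-2.2,0,0,0,0,8.78],[-2.9,-2,0,0,0,0,8.78],[-1.5,-1.1,0,0,0,0,8.78],[-0.5,-0.2,0,0,0,0,8.78],[0,0,0,0,0,0,8.78],[0,0,0,0,0,0,8.78]]}}

```text
time_s: 14.2
tool_pos: [431.3, -141.5, 112.1]
tcp_rot: [3.124, 0.327, 0.003]
contact_force: [-0.0, 0.2, -0.0]
opening: 1.0
```

Run:
```python
from h import *
go(430,-141,5,-78)
m=arm.camera_model("wrist");p,d=arm.camera("wrist"); cv2.imwrite("pics/w4.png",p[:,:,::-1])
import json;np.save("pics/w4m.npy",m,allow_pickle=True)
t,_=arm.camera("top"); cv2.imwrite("pics/t4.png",cv2.resize(t[80:280,160:500],None,fx=2.3,fy=2.3)[:,:,::-1])
```

```text
t 14.2 pos [ 431.3 -141.5  112.1] closing yaw -78.0 tilt 0.11 j6 1.02 F [-0.   0.2 -0. ] open 87.8 
 TURN -0.0 SHIFT cm [-0.14 -0.09 10.71]
```

View pics/w4.png

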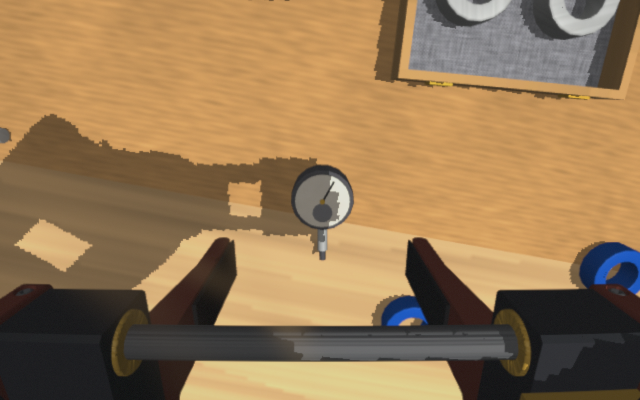

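Dial at (322,198), stem running straight down to (323,258), so it is square to the closing line. The blue ring at (405,310) is clear.

Run:
```python
from h import *
m=np.load("pics/w4m.npy",allow_pickle=True).item()
P=plane(m,[(322,197)],24)[0]; print(P)
go(P[0],P[1],6.5,-78)
```

```text
[ 438.59574943 -142.39606618   24.        ]
t 14.3 pos [ 431.1 -141.4  111.8] closing yaw -78.1 tilt 0.07 j6 1.02 F [-0.   0.6 -0.9] open 87.6 
 TURN -0.1 SHIFT cm [ 0.7   0.25 10.53]
```

Call:
{"name": "servo_tool", "arguments": {"moves": [[0.5,0.2,2,0,0,0,8.78],[0,0,2.5,0,0,0,8.78],[0,0,2.3,0,0,0,8.78],[0,0,1.6,0,0,0,8.78],[0,0,1.1,0,0,0,8.78],[0,0,0.6,0,0,0,8.78],[0,0,0.4,0,0,0,8.78],[0,0,0,0,0,0,8.78],[0,0,0,0,0,0,4],[0,0,0,0,0,0,4]]}}

```text
time_s: 15.3
tool_pos: [435.5, -141.9, 7.2]
tcp_rot: [3.124, 0.325, 0.002]
contact_force: [0.1, 0.7, 0.3]
opening: 0.856
```

Call:
{"name": "servo_tool", "arguments": {"moves": [[0,0,0,0,0,0,4],[0,0,0,0,0,0,4],[0,0,0,0,0,0,4],[0,0,0,0,0,0,4],[0,0,0,0,0,0,4],[0,0,0,0,0,0,4]]}}

```text
time_s: 15.9
tool_pos: [435.1, -141.8, 6.8]
tcp_rot: [3.125, 0.325, 0.0]
contact_force: [-0.9, -1.1, 3.5]
opening: 0.542
```

Run:
```python
from h import *
go(*bay('dial',8,0),90,-84.7)
```

```text
t 15.9 pos [ 435.1 -141.8    6.8] closing yaw -78.1 tilt 0.01 j6 1.02 F [-0.9 -1.1  3.5] open 47.6 
 TURN 6.6 SHIFT cm [ 20.95 -11.67  -8.32]
```

View pics/t4.png

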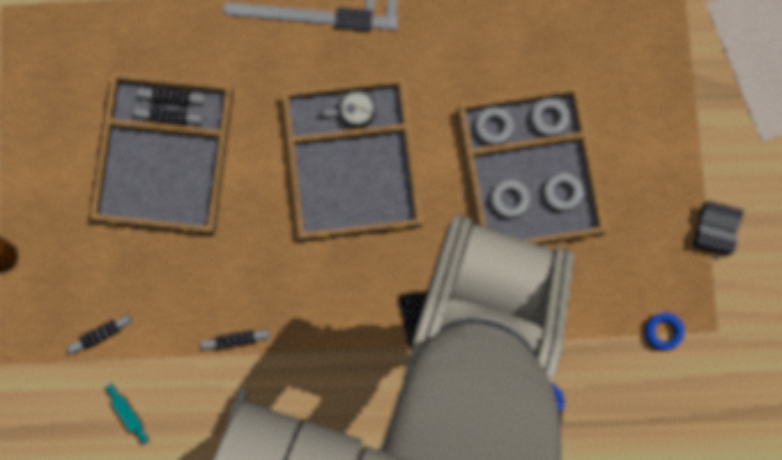

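Rings sit flat in the ring bay at crop (510,198) and (563,192). The dial is gripped: the opening reads 47.6 mm and the case is 48.

Call:
{"name": "servo_tool", "arguments": {"moves": [[0,0,-0.7,0,0,0,4],[0,0,-1.6,0,0,0,4],[0,0,-2.2,0,0,0,4],[0,0,-2.2,0,0,3.3,4],[0,0,-1.6,0,0,3.3,4],[1.5,-0.8,0,0,0,0,4],[3,-1.6,0,0,0,0,4],[3.5,-2,0,0,0,0,4],[3.5,-2,0,0,0,0,4],[3.5,-2,0,0,0,0,4]]}}

```text
time_s: 16.9
tool_pos: [578.1, -42.4, 88.9]
tcp_rot: [-3.138, -0.147, 0.001]
contact_force: [0.1, 0.0, -0.7]
opening: 0.541
```

Call:
{"name": "servo_tool", "arguments": {"moves": [[3.2,-1.8,0,0,0,0,4],[1.9,-1.1,0,0,0,0,4],[0.8,-0.4,0,0,0,0,4],[0,0,0,0,0,0,4],[0,0,0,0,0,0,4]]}}

```text
time_s: 17.4
tool_pos: [631.1, -6.2, 88.9]
tcp_rot: [-3.138, -0.145, 0.003]
contact_force: [-0.2, -0.1, -1.0]
opening: 0.536
```

Run:
```python
from h import *
go(*bay('dial',8,0),13,-84.7)
m=arm.camera_model("wrist");p,d=arm.camera("wrist"); cv2.imwrite("pics/w5.png",p[:,:,::-1])
np.save("pics/w5m.npy",m,allow_pickle=True)
```

```text
t 17.4 pos [631.1  -6.2  88.9] closing yaw -84.7 tilt 0.12 j6 1.45 F [-0.2 -0.1 -1. ] open 47.1 
 TURN 0.0 SHIFT cm [0.2  0.03 7.58]
```

View pics/w5.png

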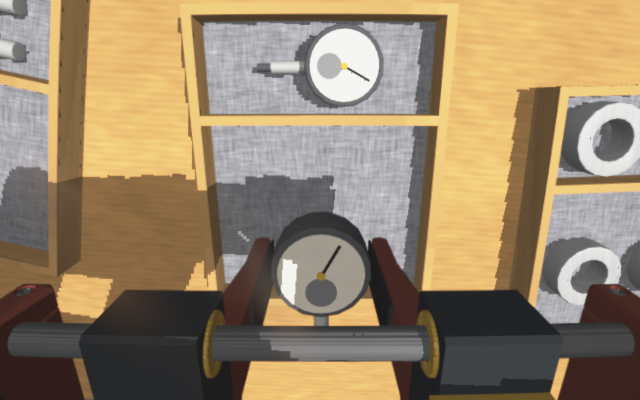

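Dial is held level, face up, at (320,270), centred on the bay (walls at 210 and 430 on the far side). Lower it.

Call:
{"name": "servo_tool", "arguments": {"moves": [[0.2,0,0.8,0,0,0,4],[0,0,1.6,0,0,0,4],[0,0,1.9,0,0,0,4],[0,0,1.4,0,0,0,4],[0,0,0.8,0,0,0,4],[0,0,0.5,0,0,0,4],[0,0,0.35,0,0,0,4],[0,0,0.2,0,0,0,4],[0,0,0,0,0,0,4],[0,0,0,0,0,0,4]]}}

```text
time_s: 18.45
tool_pos: [634.7, -5.8, 14.6]
tcp_rot: [3.138, 0.145, 0.001]
contact_force: [0.0, 0.0, -0.4]
opening: 0.543
```

Run:
```python
from h import *
go(*bay('dial',8,0),12.8,-84.7)
```

```text
t 18.4 pos [634.7  -5.8  14.6] closing yaw -84.7 tilt 0.05 j6 1.45 F [ 0.   0.  -0.4] open 47.6 
 TURN -0.0 SHIFT cm [-0.18  0.03  0.18]
```

Call:
{"name": "servo_tool", "arguments": {"moves": [[0,0,0.1,0,0,0,4],[0,0,0.1,0,0,0,4],[0,0,0,0,0,0,5],[0,0,0,0,0,0,5.4],[0,0,0,0,0,0,6.2],[0,0,0,0,0,0,6.6],[0,0,-0.6,0,0,0,6.6],[0,0,-2,0,0,0,6.6],[0,0,-3.5,0,0,0,6.6],[0,0,-4,0,0,0,8]]}}

```text
time_s: 19.45
tool_pos: [633.4, -5.8, 113.4]
tcp_rot: [-3.138, -0.145, 0.004]
contact_force: [0.2, -0.6, -0.0]
opening: 0.809
```

Call:
{"name": "servo_tool", "arguments": {"moves": [[0,0,0,0,0,-8.5,7],[0,0,0,0,0,-8.5,7],[0,0,0,0,0,-8.5,7],[0,0,0,0,0,-8.5,7],[0,0,0,0,0,-8.5,7],[0,0,0,0,0,-8.5,7],[0,0,0,0,0,-8.5,7],[0,0,0,0,0,-8.5,7],[0,0,0,0,0,-8.5,7],[0,0,0,0,0,-8.5,7]]}}

```text
time_s: 20.45
tool_pos: [634.4, -5.8, 113.6]
tcp_rot: [2.209, 2.233, 0.0]
contact_force: [0.1, 0.1, -0.0]
opening: 0.798
```

Run:
```python
from h import *
go(424,155,110,9.2)
```

```text
t 20.4 pos [634.4  -5.8 113.6] closing yaw 0.6 tilt 0.02 j6 -0.04 F [ 0.1  0.1 -0. ] open 70.0 
 TURN -8.6 SHIFT cm [ 19.24 -18.2    0.36]
```

Call:
{"name": "servo_tool", "arguments": {"moves": [[0,0,0,0,0,-8.5,7],[1.5,-1.4,0,0,0,0,7],[3,-2.8,0,0,0,0,7],[3.2,-3,0,0,0,0,7],[3.2,-3,0,0,0,0,7],[3.2,-3,0,0,0,0,7],[2.7,-2.6,0,0,0,0,7],[1.7,-1.7,0,0,0,0,7],[0.7,-0.7,0,0,0,0,7],[0,0,0,0,0,0,7]]}}

```text
time_s: 21.45
tool_pos: [424.9, 156.6, 113.6]
tcp_rot: [2.043, 2.386, 0.001]
contact_force: [0.4, 0.2, 0.2]
opening: 0.802
```

Run:
```python
from h import *
go(424,155,4,9.2)
m=arm.camera_model("wrist");p,d=arm.camera("wrist"); cv2.imwrite("pics/w6.png",p[:,:,::-1])
np.save("pics/w6m.npy",m,allow_pickle=True)
```

```text
t 21.4 pos [424.9 156.6 113.6] closing yaw 8.9 tilt 0.02 j6 0.17 F [0.4 0.2 0.2] open 70.4 
 TURN -0.3 SHIFT cm [-0.15 -0.12 10.96]
```

View pics/w6.png

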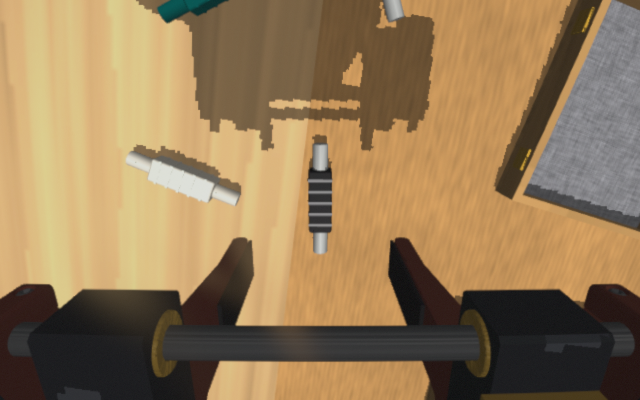

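Black rod at (320,200) lies along the finger gap. The white look-alike's end at (240,200) is about 65 mm away, so I narrow the opening to 5 cm.

Call:
{"name": "servo_tool", "arguments": {"moves": [[-0.1,0.1,2,0,0,0,5],[0,0,2.5,0,0,0,5],[0,0,2.3,0,0,0,5],[0,0,1.8,0,0,0,5],[0,0,1.2,0,0,0,5],[0,0,0.7,0,0,0,5],[0,0,0.4,0,0,0,5],[0,0,0,0,0,0,5],[0,0,0,0,0,0,1],[0,0,0,0,0,0,1]]}}

```text
time_s: 22.5
tool_pos: [426.8, 155.5, 4.8]
tcp_rot: [2.044, 2.385, 0.002]
contact_force: [0.4, 0.4, -0.3]
opening: 0.427
```

Call:
{"name": "servo_tool", "arguments": {"moves": [[0,0,0,0,0,0,1],[0,0,0,0,0,0,1],[0,0,0,0,0,0,1],[0,0,0,0,0,0,1],[0,0,0,0,0,0,1]]}}

```text
time_s: 23.0
tool_pos: [426.2, 155.3, 4.4]
tcp_rot: [-2.045, -2.385, 0.0]
contact_force: [-0.5, 0.2, 6.9]
opening: 0.201
```

Run:
```python
from h import *
go(*bay('rod',27,0),80,-6.7)
```

```text
t 23.0 pos [426.2 155.3   4.4] closing yaw 8.8 tilt 0.01 j6 0.17 F [-0.5  0.2  6.9] open 17.6 
 TURN 15.5 SHIFT cm [11.86 22.53 -7.56]
```

Call:
{"name": "servo_tool", "arguments": {"moves": [[0,0,-0.8,0,0,0,1],[0,0,-1.8,0,0,0,1],[0,0,-2.4,0,0,7.7,1],[0,0,-2.6,0,0,7.8,1],[1,2,0,0,0,0,1],[2,3.7,0,0,0,0,1],[2.2,4.1,0,0,0,0,1],[2.2,4.1,0,0,0,0,1],[2,3.8,0,0,0,0,1],[1.5,2.9,0,0,0,0,1]]}}

```text
time_s: 24.0
tool_pos: [646.0, 240.4, 80.6]
tcp_rot: [2.347, 2.087, 0.002]
contact_force: [0.4, 0.1, -1.1]
opening: 0.203
```

Call:
{"name": "servo_tool", "arguments": {"moves": [[0.7,1.4,0,0,0,0,1],[0.3,0.5,0,0,0,0,1],[0,0,0,0,0,0,1],[0,0,0,0,0,0,1]]}}

```text
time_s: 24.4
tool_pos: [662.4, 246.7, 79.9]
tcp_rot: [-2.347, -2.087, 0.002]
contact_force: [0.1, 0.7, -1.6]
opening: 0.201
```

Run:
```python
from h import *
go(*bay('rod',27,0),10.4,-6.7)
m=arm.camera_model("wrist");p,d=arm.camera("wrist"); cv2.imwrite("pics/w7.png",p[:,:,::-1])
```

```text
t 24.4 pos [662.4 246.7  79.9] closing yaw -6.7 tilt 0.1 j6 0.46 F [ 0.1  0.7 -1.6] open 17.7 
 TURN -0.0 SHIFT cm [0.04 0.15 6.95]
```

View pics/w7.png

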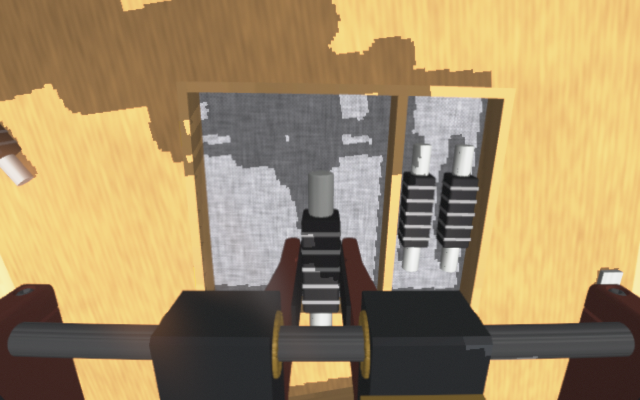

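Rod is held straight at (320,250) over the bay, with the divider at 390. It is clear on both sides.

Call:
{"name": "servo_tool", "arguments": {"moves": [[0,0.1,0.8,0,0,0,1],[0,0,1.6,0,0,0,1],[0,0,1.8,0,0,0,1],[0,0,1.1,0,0,0,1],[0,0,0.7,0,0,0,1],[0,0,0.4,0,0,0,1],[0,0,0.3,0,0,0,1],[0,0,0.2,0,0,0,1],[0,0,0,0,0,0,1],[0,0,0,0,0,0,1]]}}

```text
time_s: 25.45
tool_pos: [665.0, 247.1, 11.6]
tcp_rot: [2.348, 2.087, 0.001]
contact_force: [0.1, -1.2, -1.4]
opening: 0.201
```

Run:
```python
from h import *
go(*bay('rod',27,0),10.4,-6.7)
```

```text
t 25.4 pos [665.  247.1  11.6] closing yaw -6.7 tilt 0.04 j6 0.46 F [ 0.1 -1.2 -1.4] open 17.7 
 TURN -0.0 SHIFT cm [-0.04 -0.12  0.12]
```

Call:
{"name": "servo_tool", "arguments": {"moves": [[0,0,0.1,0,0,0,1],[0,0,0,0,0,0,2],[0,0,0,0,0,0,2.4],[0,0,0,0,0,0,3.2],[0,0,0,0,0,0,3.6],[0,0,-0.6,0,0,0,3.6],[0,0,-2,0,0,0,3.6],[0,0,-3.5,0,0,0,5],[0,0,-4,0,0,-8.5,5],[0,0,0,0,0,-8.5,5]]}}

```text
time_s: 26.45
tool_pos: [668.9, 248.5, 119.6]
tcp_rot: [2.003, 2.413, 0.016]
contact_force: [0.1, 0.8, 0.8]
opening: 0.566
```

Call:
{"name": "servo_tool", "arguments": {"moves": [[0,0,0,0,0,-8.5,5],[0,0,0,0,0,-8.5,5],[0,0,0,0,0,0,5],[0,0,0,0,0,0,5]]}}

```text
time_s: 26.85
tool_pos: [665.1, 247.2, 112.4]
tcp_rot: [1.64, 2.679, 0.002]
contact_force: [0.0, 0.7, -0.4]
opening: 0.573
```

Run:
```python
from h import *
go(436,334,110,27.4)
```

```text
t 26.9 pos [665.1 247.2 112.4] closing yaw 27.1 tilt 0.07 j6 -0.13 F [ 0.   0.7 -0.4] open 50.3 
 TURN -0.3 SHIFT cm [ 18.25 -16.34   0.22]
```

Call:
{"name": "servo_tool", "arguments": {"moves": [[1.5,-1.3,0,0,0,0,5],[2.8,-2.5,0,0,0,0,5],[3,-2.7,0,0,0,0,5],[3,-2.7,0,0,0,0,5],[3,-2.7,0,0,0,0,5],[2.5,-2.2,0,0,0,0,5],[1.6,-1.5,0,0,0,0,5],[0.8,-0.7,0,0,0,0,5],[0,0,0,0,0,0,5],[0,0,0,0,0,0,5]]}}

```text
time_s: 27.85
tool_pos: [437.5, 334.3, 111.6]
tcp_rot: [1.636, 2.681, 0.002]
contact_force: [-1.2, -0.4, 0.1]
opening: 0.572
```

Run:
```python
from h import *
go(436,334,4,27.4)
m=arm.camera_model("wrist");p,d=arm.camera("wrist"); cv2.imwrite("pics/w8.png",p[:,:,::-1])
```

```text
t 27.9 pos [437.5 334.3 111.6] closing yaw 27.2 tilt 0.07 j6 0.16 F [-1.2 -0.4  0.1] open 50.2 
 TURN -0.2 SHIFT cm [ 0.04 -0.16 10.76]
```

View pics/w8.png

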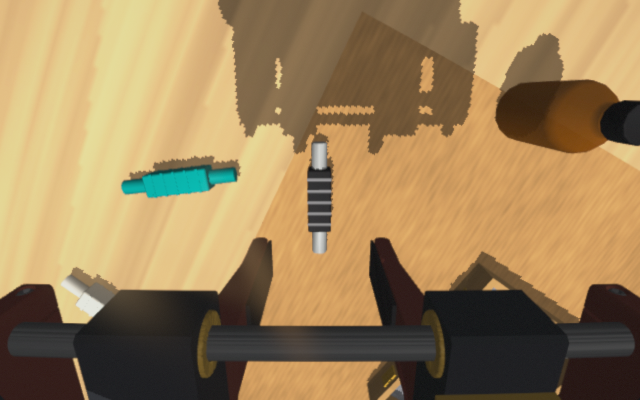

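The black rod is at (320,200), aligned. Turquoise at (235,175) is about 65 mm to the side and the bottle base at (515,115) is clear.

Call:
{"name": "servo_tool", "arguments": {"moves": [[0,0,2,0,0,0,5],[0,0,2.5,0,0,0,5],[0,0,2.2,0,0,0,5],[0,0,1.8,0,0,0,5],[0,0,1.1,0,0,0,5],[0,0,0.7,0,0,0,5],[0,0,0.4,0,0,0,5],[0,0,0,0,0,0,5],[0,0,0,0,0,0,1],[0,0,0,0,0,0,1]]}}

```text
time_s: 28.9
tool_pos: [436.9, 334.4, 4.9]
tcp_rot: [1.635, 2.682, 0.002]
contact_force: [-0.1, -0.1, -1.1]
opening: 0.427
```

Call:
{"name": "servo_tool", "arguments": {"moves": [[0,0,0,0,0,0,1],[0,0,0,0,0,0,1],[0,0,0,0,0,0,1],[0,0,0,0,0,0,1],[0,0,0,0,0,0,1]]}}

```text
time_s: 29.4
tool_pos: [436.6, 334.2, 4.5]
tcp_rot: [1.635, 2.683, 0.001]
contact_force: [-0.9, -0.8, 4.2]
opening: 0.199
```

Run:
```python
from h import *
go(*bay('rod',-25,0),80,-6.7)
```

```text
t 29.4 pos [436.6 334.2   4.5] closing yaw 27.3 tilt 0.02 j6 0.16 F [-0.9 -0.8  4.2] open 17.5 
 TURN 34.0 SHIFT cm [-6.02 18.39 -7.55]
```

Call:
{"name": "servo_tool", "arguments": {"moves": [[0,0,-0.8,0,0,0,1],[0,0,-1.8,0,0,0,1],[0,0,-2.4,0,0,0,1],[0,0,-2.6,0,0,4,1],[0,0,0,0,0,8,1],[0,0,0,0,0,8,1],[0,0,0,0,0,8,1],[0,0,0,0,0,6,1],[-0.5,1.4,0,0,0,0,1],[-1,3,0,0,0,0,1]]}}

```text
time_s: 30.4
tool_pos: [477.8, 313.9, 80.2]
tcp_rot: [-2.342, -2.094, 0.002]
contact_force: [0.6, -0.5, -0.9]
opening: 0.206
```

Call:
{"name": "servo_tool", "arguments": {"moves": [[-1.2,3.5,0,0,0,0,1],[-1.2,3.5,0,0,0,0,1],[-1,3.2,0,0,0,0,1],[-0.7,2.2,0,0,0,0,1],[-0.4,1.2,0,0,0,0,1],[0,0.4,0,0,0,0,1],[0,0,0,0,0,0,1],[0,0,0,0,0,0,1]]}}

```text
time_s: 31.2
tool_pos: [611.1, 253.3, 80.0]
tcp_rot: [-2.346, -2.089, 0.002]
contact_force: [-0.3, -0.4, -1.1]
opening: 0.203
```

Run:
```python
from h import *
go(*bay('rod',-25,0),10.5,-6.7)
m=arm.camera_model("wrist");p,d=arm.camera("wrist"); cv2.imwrite("pics/w9.png",p[:,:,::-1])
```

```text
t 31.2 pos [611.1 253.3  80. ] closing yaw -6.6 tilt 0.07 j6 0.49 F [-0.3 -0.4 -1.1] open 17.8 
 TURN 0.1 SHIFT cm [-0.02  0.12  6.95]
```

View pics/w9.png

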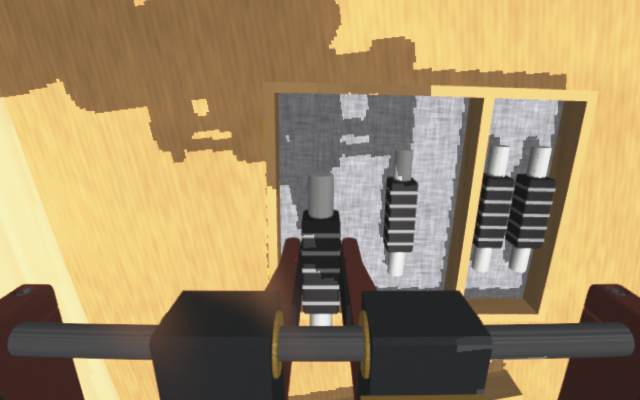

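First rod lies flat at (400,215). The front wall is at (275,200), so I shift 5 mm towards the middle before lowering, and will release with a narrow opening.

Call:
{"name": "servo_tool", "arguments": {"moves": [[0,0.3,0.8,0,0,0,1],[0,0.2,1.6,0,0,0,1],[0,0,1.8,0,0,0,1],[0,0,1.1,0,0,0,1],[0,0,0.7,0,0,0,1],[0,0,0.4,0,0,0,1],[0,0,0.3,0,0,0,1],[0,0,0.2,0,0,0,1],[0,0,0,0,0,0,1],[0,0,0,0,0,0,1]]}}

```text
time_s: 32.25
tool_pos: [617.4, 252.5, 11.6]
tcp_rot: [2.348, 2.087, 0.001]
contact_force: [-0.9, -0.1, -0.2]
opening: 0.202
```

Run:
```python
from h import *
go(*bay('rod',-20,0),10.5,-6.7)
```

```text
t 32.2 pos [617.4 252.5  11.6] closing yaw -6.7 tilt 0.04 j6 0.49 F [-0.9 -0.1 -0.2] open 17.7 
 TURN -0.0 SHIFT cm [-0.02 -0.03  0.11]
```

Release, lift and draw back to clear the top view.

Call:
{"name": "servo_tool", "arguments": {"moves": [[0,0,0.1,0,0,0,1],[0,0,0,0,0,0,2],[0,0,0,0,0,0,2.4],[0,0,0,0,0,0,2.8],[0,0,0,0,0,0,2.8],[0,0,-0.5,0,0,0,2.8],[0,0,-2,0,0,0,2.8],[0,0,-3.5,0,0,0,2.8],[0,0,-4,0,0,0,2.8],[0,0,-4,0,0,0,2.8]]}}

```text
time_s: 33.25
tool_pos: [616.8, 252.3, 151.7]
tcp_rot: [-2.348, -2.087, 0.001]
contact_force: [1.0, 0.3, 0.1]
opening: 0.319
```

Call:
{"name": "servo_tool", "arguments": {"moves": [[0,-2,-2,0,0,0,2.8],[0,-3.5,-2,0,0,0,2.8],[0,-3.5,0,0,0,0,2.8],[0,-3.5,0,0,0,0,2.8],[0,-3.5,0,0,0,0,2.8],[0,-3,0,0,0,0,2.8],[0,-1.5,0,0,0,0,2.8],[0,0,0,0,0,0,2.8],[0,0,0,0,0,0,2.8],[0,0,0,0,0,0,2.8]]}}

```text
time_s: 34.25
tool_pos: [415.1, 276.6, 190.4]
tcp_rot: [2.348, 2.086, 0.002]
contact_force: [-0.1, -0.0, -0.4]
opening: 0.319
```

Run:
```python
from h import *
go(430,250,190)
t,_=arm.camera("top"); cv2.imwrite("pics/t9.png",cv2.resize(t[80:280,130:500],None,fx=2.1,fy=2.1,interpolation=cv2.INTER_CUBIC)[:,:,::-1])
```

```text
t 34.2 pos [415.1 276.6 190.4] closing yaw -6.8 tilt 0.07 j6 0.68 F [-0.1 -0.  -0.4] open 28.0 
 TURN 0 SHIFT cm [-2.47  1.8   0.04]
```

View pics/t9.png

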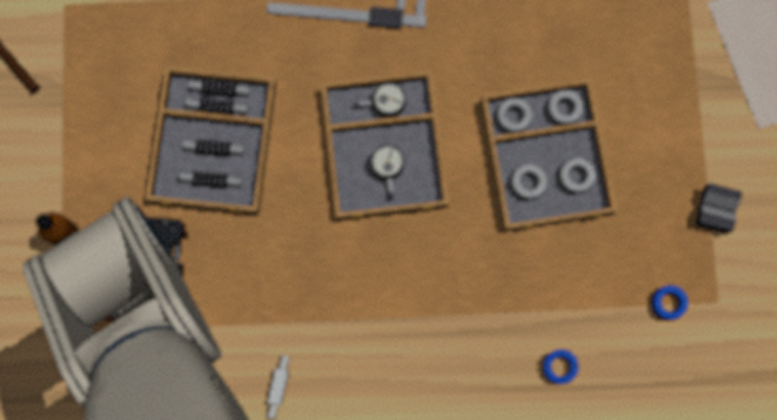

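Top view: two rods (211,147) and (210,180), dial face up (387,163) and two rings (528,181) and (578,175) sit in the correct bays. The V-block and bottle have not moved. Quick height check from the depth.

Run:
```python
from h import *
m=arm.camera_model("top");t,d=arm.camera("top");d0=np.load("pics/top0.npy");R=cv2.Rodrigues(m['rvec'])[0];C=-R.T@m['tvec']
B={"rod":((637,250),-6.7),"dial":((625,-7),5.3),"ring":((604,-247),7.1)}
for n,(u,v),h in[("rod",(211,147),24),("rod",(210,180),24),("dial",(387,163),30),("ring",(528,181),26),("ring",(578,175),26)]:
    u,v=u/2.1+130,v/2.1+80; P=plane(m,[(u,v)],h)[0]; a=np.radians(B[n][1]); e=P[:2]-B[n][0]
    s=(slice(int(v)-9,int(v)+10),slice(int(u)-9,int(u)+10)); D=(d0-d)[s]
    print(n,"bay xy",np.round([e@[np.cos(a),np.sin(a)],e@[-np.sin(a),np.cos(a)]],0),"height above empty floor p95",np.percentile(D,[90,95]).round(1))
print("vblock/oil colour diff",[np.abs(t[v-12:v+12,u-12:u+12].astype(int)-np.load("pics/top0rgb.npy")[v-12:v+12,u-12:u+12]).mean().round(1) for u,v in((472,180),(157,188))])
```

```text
rod bay xy [25. -0.] height above empty floor p95 [19.9 22.6]
rod bay xy [-24.  -5.] height above empty floor p95 [20. 22.]
dial bay xy [ 4. -2.] height above empty floor p95 [28.9 30.7]
ring bay xy [-1. 36.] height above empty floor p95 [22.3 25.2]
ring bay xy [ -3. -37.] height above empty floor p95 [24.7 26.4]
vblock/oil colour diff [np.float64(2.2), np.float64(12.4)]
```

```bash
python3 -c "
from workcell import arm
print(arm.sign_off())"
```

```text
the job is handed in; nothing more can be done
None
```

All five gauge parts are in the front bays of their own cases, set down gently, and the job is handed in. The robot's clock read about 34 s of the 120 s allowed. I viewed 12 of the 14 pictures.

- **Positions:** the last top view puts the rods at about x = +25 and −24 mm from their bay's centre. The rings are at about y = +36 and −37 mm, and the dial is within about 5 mm of centre. All are inside the limits, and the dial is face up.
- **Bystanders and look-alikes:** the V-block and oil bottle look unmoved in the final picture. I compared colours before and after. The V-block area is unchanged; the bottle area differs somewhat, which I put down to the arm's shadow. I did not touch any of the look-alikes.
- **Checks that disagreed:**
  - **Camera readings:** the wrist and top cameras differed by up to about 6 mm for the first ring and the ring bay. I picked up the ring and chose its drop point between the two readings.
  - **Heights:** the depth picture put the part tops about 2–6 mm higher than expected. I blame depth noise, since each part was released at its pick-up height plus the 6 mm case floor. That reading alone does not confirm the 4 mm height limit.

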